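# Close up a board tester: tray in, cover down, bolt across

### The arm

A 6-joint arm with a two-finger parallel gripper is mounted at the origin on a cart in front of the work surface, level with it; the furniture and walls round the work are solid. World frame = base frame: x ahead of the robot, y to its left, z up, the work surface at z = 0. Lengths are in m, angles in rad, forces in N, time in s.
With the tool pointing down it reaches from about 0.375 to 0.9 m from the base axis. Payload 3.1 kg.
Tool frame: the origin (TCP) lies on the centre line of the jaws, within the pads' length; the fingertips stand 19 mm ahead of it and the grasp point (between the pads) is the TCP; z points along the fingers, x is the direction in which the jaws open and shut, and the axes are right-handed (so a half turn about z gives the same grasp; the last joint's range is limited). The gripper opens to 87 mm and grips with 3 to 60 N. Pads are 19 mm wide; open, the fingers measure 117 mm over their backs; the gripper's body (75 mm by 190 mm) begins 51 mm behind the grasp point.
Start: joints at [1.032, 0.527, 1.433, -0, 1.181, -0.178], TCP at [0.22, 0.585, 0.242] pointing down, gripper open.
Joint ranges: [-3.08, 3.08], [-0.75, 2.2], [0.22, 2.44], [-1.43, 4.57], [0, 2.65], [-2.85, 2.85]. Speed limits (rad/s): [2.79, 2.79, 3.14, 3.14, 3.14, 3.14].

### API

Orientations are given as a unit quaternion [x, y, z, w].
In Python, from rig import robot gives the robot as it stands. The module is installed in compiled form; this text tells all that it offers.
- The arm moves only by the tool step_arm, never from a script. Its arguments are lists of equal length, an entry for each row: "grip": the opening in per cent of the stroke, from 0 (shut) to 100 (fully open); "offset": the shift along the tool's x, y, z in cm, a list of three; "spin": the turn about the tool's z in degrees. A call has 1 to 12 rows; each row is the pose to reach, as a shift and turn from the pose commanded when the call began, along the tool's axes at that moment; what a row does not reach only later rows make up. A row lasts 1/10 s, in which the tool goes at most 50 mm and 8.59 degrees, less where a joint would pass 70% of its speed; a pose out of reach is approached as far as the arm can. A call with a gripper value outside its range is refused whole. The fingers move at their own pace and stop on an object; "newtons" is the grip in N (left out, the last holds). Time passes only in rows, so rows that repeat a pose let the fingers close. It gives the time, the measured TCP pose, the force and the opening at its end, in the units of the state.
- robot.sense(): the state, without advancing time (a new reading comes with each control period).
- robot.read_camera(name): name is "scene" or "side" or "wrist"; returns the picture (384x512x3 uint8, red, green, blue); there is no depth.
- robot.camera_info(name): a dict with "fx", "fy", "cx", "cy" (pixels), "dist_coeffs" ([k1, k2, p1, p2, k3] as OpenCV has them; the pictures are not rectified), "extrinsics" (4x4, takes a point from world to camera coordinates). Camera axes: x right, y up, looking along -z (the intrinsics and any distortion apply to the point x, -y, -z); pixel columns grow to the right and rows downward; lengths in m; the calibration is good to about 2 mm. A picture is of the moment at which its call begins: read the wrist's pose just before it. camera_info takes no time and is no camera call; for the wrist camera it gives the pose at the moment of the call.
- robot.close_job(): hands the job in, once; it reports no verdict.
Trained networks look in the newest picture that a camera, given by its name, has taken for a name from the list of things; names that differ only in an ending like _2 or _b are one class to them, and where a whole thing is asked for, a point or a joint stands for the part that bears it (a point fixed in the world has none). Each returns a list of dicts, best first, with "conf" (0 to 1); they miss things now and then, are a little off and sometimes report something else, mostly with a low value. They report only what shows in the picture. A call takes as long as a camera call.
- robot.masks_of(camera, query): "mask" (384x512 bool, what is visible of it) and "position" ([column, row] as shares, 0 to 1, of the picture: columns of its width, rows of its height, amid what is visible of it).
- robot.place_of(camera, query): "position" ([column, row] as shares, 0 to 1, of the picture: columns of its width, rows of its height: a listed point, or the origin of a listed thing).
The state is a dict: "time": time; "joint_positions": joint angles; "qvel": joint speeds; "joint_torque": joint torques, N m; "tool_pos": TCP position; "tcp_rot": TCP orientation; "force": force on the tool from outside, world axes, zero at the start; "wrist_torque": the same for the moment, N m; "gripper_width": finger opening in m.
Only numpy, scipy, OpenCV 4.12 (cv2) and the standard library are available. Lean on these libraries where they do the work, as an engineer would, in place of code of your own. Each camera call takes 0.05 s, during which the arm holds its last target. There are 200 camera calls.

### The job

Close up the board tester for its test run by pushing with the fingertips: push the drawn-out board tray fully home, then swing the hinged cover down flat over it, then push the slide bolt on the cover fully across into its keeper. Do not touch the relay board, which must stay seated in the tray; pick nothing up and leave the small things round the tester where they are.

Things in the scene. Friction and masses are not known exactly. Their poses are not given: they have to be found in the camera images.
- tester: the fixed board tester: black base, aluminium walls, 150 x 172 mm, 75 mm high, turned so that its front looks to the robot's right. Origin under it on the bench, z up. Its -x side is the open front, from which the tray comes out; at its +x side (x = +74 mm) lies the cover's hinge axis, along y, 82 mm high; the side walls' outer faces are at y = -86 and +86 mm
- tray (a joint): board tray, slides along the tester's x axis: 0 m fully drawn out (as it starts), 0.090 m fully home. Friction about 2 N; it stays where it is left. It goes in only under an open cover: the cover's hold-down posts stop the board's tall connector
- tray_push (a point): centre of the black rubber push pad (60 mm wide, 24 mm high) on the tray's aluminium front plate (158 mm wide, 28 to 76 mm above the bench); the point lies on the pad's outer face, 52 mm above the bench, at the tester's x = -171 mm, y = 0 when the tray is drawn out; pushing it along the tester's +x moves the tray home
- cover (a joint): hinged cover, an aluminium frame with a clear window, 160 mm wide (tester's y -80 to +80 mm), 12 mm thick, reaching 144 mm from the hinge axis: 0 rad shut flat, 1.2 to 1.45 rad at the start (nearly upright). A stiff hinge: it stays at any angle and moves with 3 to 6 N at its free edge. Shut, its upper face is 88 mm above the bench
- cover_hinge (a point): middle of the cover's hinge axis
- cover_edge (a point): middle of the cover's free edge on its outer face (looks away from the tray when open, up when shut), 144 mm from the hinge axis and 6 mm outward of it. The bolt, centred 16 mm in from this edge, lies on the outer face between the tester's y = -45 and +80 mm and stands 17 mm off it with its straps (knob 31 mm); the rest is bare but for 2 mm screw heads
- bolt (a joint): flat steel slide bolt on the cover near its free edge: 0 m drawn back (0 to 4 mm at the start), 0.030 m fully home in the keeper; slides along the tester's +y. Friction about 2 N. It enters the keeper only when the cover is shut flat; pushed out earlier, it stops the cover from shutting
- bolt_knob (a point): centre of the top of the bolt's round black knob, 12 mm diameter, 22 mm tall above the bolt; with the cover shut this top is 119 mm above the bench, at the tester's x = -54 mm, y = +12 mm plus the bolt's value, and the steel straps beside it reach up to 99 mm
- board: relay board, green, 112 x 125 mm, 37 mm high, lying loose in the tray's nest between low black stops; origin at the centre of its underside, 34 mm above the bench
- nest (a point): centre of the tray's floor, where the board's origin belongs
- adapter: bystander: small grey metal adapter, 15 mm diameter, 30 mm tall, standing beside the tester's -y wall; origin under it
- reel: bystander: reel of solder, 61 mm diameter, 38 mm tall, standing behind the hinge side; origin under it
- syringe: bystander: syringe, 109 mm long, lying to the right; origin under its middle
- tweezers: bystander: black tweezers, 129 mm long, lying to the right; origin under its middle
- keeper (a point): middle of the opening of the keeper, a steel staple outside the tester's +y wall near the front, 86 to 96 mm from the tester's middle, its bridge 99 to 105 mm above the bench; the bolt's nose goes through it

How it is judged:
On the way, in this order (a step that is already met when the one before it is completed fails the run):
1. the tray is fully home (within 3 mm) while the cover still stands open (value of joint tray above 0.087 m and value of joint cover above 0.6 rad), for 0.2 s.
2. the cover is down flat (within 0.03 rad) with the bolt still drawn back (value of joint cover below 0.03 rad and value of joint bolt below 0.01 m and value of joint tray above 0.086 m), for 0.2 s.
3. the bolt is across in its keeper (within 4 mm of fully home) (value of joint bolt above 0.026 m and value of joint cover below 0.03 rad), for 0.2 s.
At the end, for the whole second after the job is handed in: tray home within 4 mm, cover shut within 0.03 rad, bolt home in the keeper within 4 mm, the board seated in its nest within 6 mm and at rest, the four bystanders within 20 mm of where they started (all of step 3 and value of joint tray above 0.086 m and distance between board and nest below 0.006 m and linear speed of board below 0.02 m/s and distance of each of adapter, reel, syringe, tweezers from where it was at the start of the episode below 0.02 m); the robot touches nothing.
It fails at once if the fingers press on the board (contact force between the fingers and board above 1 N).
It fails at once if the board is lifted or knocked out of its nest (distance between board and nest above 0.01 m or angle between board's own z axis and vertical above 0.15 rad).
It fails at once if a bystander is lifted or pushed away (distance of any of adapter, reel, syringe, tweezers from where it was at the start of the episode above 0.03 m).
It also fails if it takes over 64 s, if anything falls off the work surface, if the arm or the gripper's body presses on something with over 40 N, if the wrist force passes 120 N, or if a joint passes its speed limit or range.

## Working session

There is one attempt and no reset: what is moved stays moved. The work goes in short steps, Python scripts to look and compute and a tool call to move; the robot and the scene stay as the last step left them, time stands still between calls to the robot, and variables do not carry over. Pictures are saved under pics/ and viewed, on a budget of 10 in all, crops included, one or two more only if the job needs it, and the job is handed in when it is done.

Besides the shell and the picture viewer there is one more tool, called after "Request:" as name(argument=value, ...) on one line, values as JSON. step_arm: Moves the arm, as the interface text tells. Its arguments: {"type":"object","properties":{"grip":{"type":"array","items":{"type":"number"}},"offset":{"type":"array","items":{"type":"array","items":{"type":"number"}}},"spin":{"type":"array","items":{"type":"number"}},"newtons":{"type":"number"}},"required":["grip","offset","spin"]}

```bash
mkdir -p pics
cat > h.py <<'E'
import numpy as np, cv2
from rig import robot
from scipy.spatial.transform import Rotation as R
from scipy.optimize import least_squares
def proj(ci,P):
    E=np.array(ci["extrinsics"]);p=np.atleast_2d(P)@E[:3,:3].T+E[:3,3];p=p*[1,-1,-1]
    K=np.array([[ci["fx"],0,ci["cx"]],[0,ci["fy"],ci["cy"]],[0,0,1]])
    return cv2.projectPoints(p.reshape(-1,1,3),np.zeros(3),np.zeros(3),K,np.array(ci["dist_coeffs"],float))[0].reshape(-1,2)
def T(pose,p): # pose x,y,yaw of tester
    p=np.atleast_2d(p).astype(float);return p@R.from_euler('z',pose[2]).as_matrix().T+[pose[0],pose[1],0]
def save(c,n):
    im=robot.read_camera(c);cv2.imwrite(f'pics/{n}.png',cv2.cvtColor(im,cv2.COLOR_RGB2BGR));return im
E
python3 - <<'E'
from h import *
ims=[save(c,c) for c in("scene","side")]
cv2.imwrite('pics/both.png',cv2.cvtColor(cv2.resize(np.vstack(ims),None,fx=.78,fy=.78),cv2.COLOR_RGB2BGR))
s=robot.sense();print(s["time"],s["tool_pos"],s["tcp_rot"],s["force"])
for c in("scene","side"):
    ci=robot.camera_info(c);E=np.array(ci["extrinsics"]);print(c,"pos",-E[:3,:3].T@E[:3,3],"look",-E[2,:3],ci["fx"])
    for q in("tester","tray_push","cover_hinge","cover_edge","bolt_knob","keeper","nest","board","adapter","reel","syringe","tweezers"):
        r=robot.place_of(c,q);print(q,[(round(a["conf"],2),(np.array(a["position"])*[512,384]).round(1).tolist()) for a in r[:2]])
E
```

```text
0.1 [0.21970693 0.58444059 0.24068461] [ 8.22219254e-01  5.69170062e-01 -8.79113357e-04  4.08377384e-04] [ 0.2701522   0.48501216 -0.03182269]
scene pos [-0.23118873 -0.29713756  0.5581544 ] look [ 0.77245376  0.42466399 -0.472203  ] 357.57096148983584
tester [(0.81, [218.3, 210.0])]
tray_push [(0.83, [254.5, 221.6]), (0.34, [209.6, 176.0])]
cover_hinge [(0.94, [207.1, 176.1])]
cover_edge [(0.84, [214.5, 137.0]), (0.21, [222.9, 208.4])]
bolt_knob [(0.36, [201.2, 142.0])]
keeper [(0.59, [202.2, 198.1])]
nest [(0.96, [240.4, 210.4])]
board [(0.87, [238.8, 211.1])]
adapter []
reel [(0.5, [238.3, 210.8])]
syringe [(0.63, [380.5, 252.4])]
tweezers [(0.56, [282.6, 253.1])]
side pos [0.58313864 0.60312738 1.02334109] look [-0.03051832 -0.44795576 -0.8935347 ] 376.7356373405936
tester [(0.77, [261.0, 240.0])]
tray_push [(0.98, [280.1, 181.6]), (0.18, [300.0, 220.6])]
cover_hinge [(0.63, [298.4, 221.5]), (0.55, [247.7, 249.0])]
cover_edge [(0.61, [255.9, 214.2])]
bolt_knob [(0.53, [257.2, 231.5])]
keeper [(0.86, [299.7, 218.8]), (0.2, [285.8, 163.9])]
nest []
board [(0.96, [270.2, 201.7])]
adapter [(0.49, [222.5, 221.7])]
reel [(0.66, [249.1, 252.7])]
syringe [(0.66, [243.5, 113.1]), (0.18, [247.1, 251.8])]
tweezers [(0.62, [287.5, 165.0])]
```

View pics/both.png

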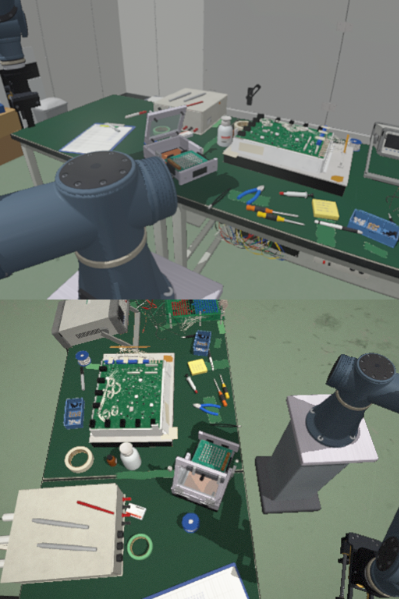

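The picture shows the tester at about (265,215) in the side view, with the tray drawn towards −y and the cover standing up. Next I fit its pose.

```bash
cat > fit.py <<'E'
from h import *
C={c:robot.camera_info(c) for c in("scene","side")}
def cov(q,u,o,y): # u from hinge, o outward, at cover angle q
    return [74-u*np.cos(q)+o*np.sin(q), y, 82+u*np.sin(q)+o*np.cos(q)]
def pts(v):
    q,b=v[3],v[4]
    L={"tester":[0,0,0],"tray_push":[-171,0,52],"cover_hinge":[74,0,82],"cover_edge":cov(q,144,6,0),"bolt_knob":cov(q,128,37,12+b*1000),"keeper":[-54,91,95],"nest":[-90+0,0,34],"board":[-90,0,34]}
    return {k:T(v,np.array(p)/1000)[0] for k,p in L.items()}
E
python3 - <<'E'
from fit import *
O=[("scene","tester",218.3,210),("scene","tray_push",254.5,221.6),("scene","cover_hinge",207.1,176.1),("scene","cover_edge",214.5,137),("scene","bolt_knob",201.2,142),("scene","keeper",202.2,198.1),("scene","nest",240.4,210.4),("scene","board",238.8,211.1),
("side","tester",261,240),("side","tray_push",280.1,181.6),("side","cover_hinge",247.7,249),("side","cover_edge",255.9,214.2),("side","bolt_knob",257.2,231.5),("side","keeper",299.7,218.8),("side","board",270.2,201.7)]
def f(v):
    P=pts(v);r=[]
    for c,k,x,y in O:
        if k in("nest",):continue
        r+=list(proj(C[c],P[k])[0]-[x,y])
    return np.array(r+[(v[4]-.002)*1000,(v[3]-1.3)*10])
for y0 in(1.2,1.9):
    s=least_squares(f,[.5,.4,y0,1.3,.002],loss='soft_l1',x_scale=[.1,.1,.1,.1,.005])
    print(s.cost,s.x.round(4))
r=f(s.x)
for i,o in enumerate([o for o in O if o[1]!="nest"]):print(o[:2],r[2*i:2*i+2].round(1))
big=[]
for c in C:
    im=cv2.imread(f'pics/{c}.png')
    k=3
    x0,y0=(160,110) if c=="scene" else (200,150)
    cr=cv2.resize(im[y0:y0+130,x0:x0+130],None,fx=k*1.5,fy=k*1.5,interpolation=cv2.INTER_CUBIC)[:, :400*2]
    for n,p in pts(s.x).items():
        u=(proj(C[c],p)[0]-[x0,y0])*k*1.5
        cv2.circle(cr,tuple(int(a) for a in u),3,(0,0,255),1)
    big.append(cv2.resize(cr,(400,400)) )
cv2.imwrite('pics/fit.png',np.hstack(big))
E
```

```text
22.960051851385142 [0.5418 0.2319 1.1404 1.2051 0.0027]
22.96005185138531 [0.5418 0.2319 1.1404 1.2051 0.0027]
('scene', 'tester') [2.8 0.5]
('scene', 'tray_push') [ 0.6 -1.1]
('scene', 'cover_hinge') [0.3 1.5]
('scene', 'cover_edge') [-1.4  2.5]
('scene', 'bolt_knob') [ 1.3 -3.5]
('scene', 'keeper') [-0.4  0.5]
('scene', 'board') [-1.1  2.3]
('side', 'tester') [-2.1 -2.9]
('side', 'tray_push') [ 0.3 -1.7]
('side', 'cover_hinge') [1.4 2.3]
('side', 'cover_edge') [0.4 1.1]
('side', 'bolt_knob') [-0.5 -0.4]
('side', 'keeper') [-1.   0.2]
('side', 'board') [0.2 4. ]
```

View pics/fit.png

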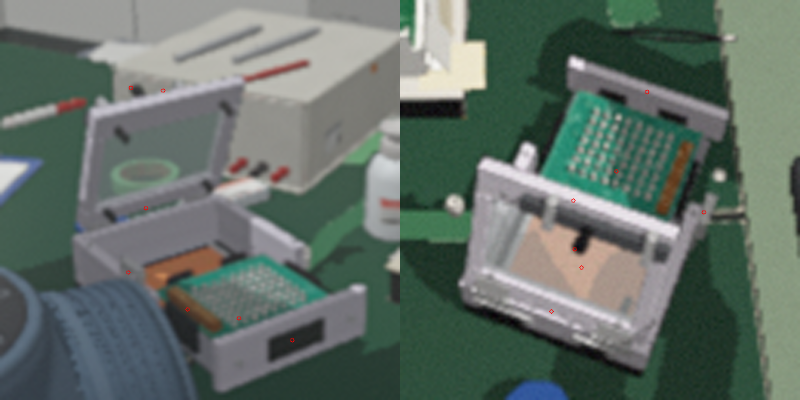

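The fit places the tester at about (0.542, 0.232) with yaw 65°. I'll move in front of the tray and refine the pose with the wrist camera.

```bash
cat > go.py <<'E'
from h import *
import sys
def goal(pose,xyz,yaw_off=-np.pi/2):
    """tester-frame TCP target, tool x along -tester y (yaw_off=-90deg) -> offset cm, spin deg"""
    s=robot.sense();Rm=R.from_quat(s["tcp_rot"]).as_matrix()
    w=T(pose,xyz)[0];d=Rm.T@(w-s["tool_pos"])
    yaw=np.arctan2(Rm[1,0],Rm[0,0]);sp=-np.degrees(pose[2]+yaw_off-yaw)
    print("world",w.round(3),"offset",(d*100).round(2),"spin",round((sp+180)%360-180,2),"tiltz",Rm[:,2].round(3),"F",s["force"].round(1),"t",s["time"])
def where(pose):
    s=robot.sense();p=np.array(s["tool_pos"]);q=R.from_euler('z',-pose[2]).apply(p-[pose[0],pose[1],0])
    print("TCP in tester",(q*1000).round(1),"F",s["force"].round(1),"t",s["time"],"w",s["gripper_width"]);return q
E
python3 - <<'E'
from go import *
P=[.5418,.2319,1.1404]
goal(P,[-.26,0,.23])
ci=robot.camera_info("wrist");E=np.array(ci["extrinsics"]);s=robot.sense();Rm=R.from_quat(s["tcp_rot"]).as_matrix()
print("cam in tool",Rm.T@(-E[:3,:3].T@E[:3,3]-s["tool_pos"]),"look",Rm.T@(-E[2,:3]),ci["fx"])
E
```

```text
world [ 0.433 -0.004  0.23 ] offset [-47.65  40.72   1.15] spin 94.05 tiltz [-0.  0. -1.] F [-0.   0.6 -0.6] t 1.3
cam in tool [-0.00047193 -0.0702486  -0.1436186 ] look [-8.05433333e-04  2.58259822e-01  9.66075161e-01] 266.50631866724103
```

Request:
step_arm(grip=[0, 0, 0, 0, 0, 0, 0, 0, 0, 0, 0, 0], offset=[[-47.6, 40.7, -2], [-47.6, 40.7, -2], [-47.6, 40.7, -2], [-47.6, 40.7, -2], [-47.6, 40.7, -2], [-47.6, 40.7, -2], [-47.6, 40.7, -2], [-47.6, 40.7, -2], [-47.6, 40.7, -2], [-47.6, 40.7, -2], [-47.6, 40.7, -2], [-47.6, 40.7, -2]], spin=[94, 94, 94, 94, 94, 94, 94, 94, 94, 94, 94, 94])

```text
time: 2.5
tool_pos: [0.4248, 0.019, 0.2612]
tcp_rot: [0.977, -0.215, 0.001, -0.0]
force: [0.9, -0.5, 0.3]
gripper_width: 0.0021
```

Run:
```python
from go import *
P=[.5418,.2319,1.1404]
where(P); goal(P,[-.20,0,.25])
```

```text
TCP in tester [-242.2   17.5  261.2] F [ 0.9 -0.5  0.3] t 2.5 w 0.002114143734472489
world [0.458 0.05  0.25 ] offset [ 1.74 -4.23  1.12] spin -0.12 tiltz [ 0.001 -0.    -1.   ] F [ 0.9 -0.5  0.3] t 2.5
```

Request:
step_arm(grip=[0, 0, 0, 0], offset=[[1.7, -4.2, 0.5], [1.7, -4.2, 0.5], [1.7, -4.2, 0.5], [1.7, -4.2, 0.5]], spin=[0, 0, 0, 0])

```text
time: 2.9
tool_pos: [0.4561, 0.0528, 0.2555]
tcp_rot: [0.977, -0.212, -0.001, 0.0]
force: [-0.2, 0.6, -0.4]
gripper_width: 0.0007
```

```bash
cat > look.py <<'E'
from fit import *
import json,os,sys
def look(tag,qs=("tray_push","cover_hinge","cover_edge","bolt_knob","keeper","nest","board")):
    c="wrist";ci=robot.camera_info(c);im=save(c,tag);out=[]
    for q in qs:
        r=robot.place_of(c,q)
        if r and r[0]["conf"]>.4:
            p=np.array(r[0]["position"])*[512,384];out.append((q,p.tolist(),r[0]["conf"]))
    json.dump([{k:np.array(v).tolist() for k,v in ci.items()},out],open(f'pics/{tag}.json','w'));return ci,out
E
python3 - <<'E'
from look import *
from go import where
v=[.5418,.2319,1.1404,1.2051,.0027]
where(v)
ci,out=look("w1");pp=pts(v)
for q,p,c in out:print(q,np.round(p,1),round(c,2),"pred",proj(ci,pp[q])[0].round(1))
E
```

```text
TCP in tester [-198.5    3.2  255.5] F [-0.2  0.6 -0.4] t 2.9 w 0.0007109317068658823
tray_push [252.5 159.9] 0.77 pred [253.8 155.4]
cover_hinge [351.2  34.9] 0.5 pred [254.9 -79.6]
keeper [166.   51.8] 0.66 pred [168.2  49.7]
board [251.9  91.4] 0.76 pred [254.   91.3]
```

View pics/w1.png

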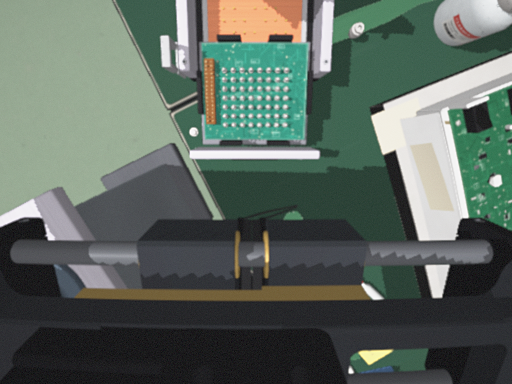

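Run:
```python
from look import *
ci,out=json.load(open('pics/w1.json'))
im=cv2.imread('pics/w1.png')
# bright plate band corners
g=cv2.cvtColor(im,cv2.COLOR_BGR2GRAY)
for col in(200,230,255,290,310):
    print(col,g[143:168,col].tolist())
print(155,g[154,180:330].tolist()[:16],g[154,310:330].tolist())
obs={"tray_push":(252.5,159.9),"keeper":(166,51.8),"board":(251.9,91.4)}
v=[.5418,.2319,1.1404,1.2,.002]
for n,p in {"plateL":[-167,79,76],"plateR":[-167,-79,76],"wallL":[-70,86,75],"wallR":[-70,-86,75]}.items():
    print(n,proj(ci,T(v,np.array(p)/1000))[0].round(1))
```

```text
200 [89, 91, 91, 98, 116, 128, 137, 191, 243, 247, 246, 245, 243, 244, 242, 209, 121, 86, 90, 89, 90, 88, 86, 90, 92]
230 [51, 51, 63, 90, 118, 127, 138, 196, 242, 247, 245, 244, 243, 243, 240, 201, 117, 84, 87, 90, 92, 94, 91, 90, 93]
255 [109, 85, 63, 75, 113, 125, 134, 192, 239, 246, 244, 242, 241, 241, 239, 197, 101, 75, 85, 93, 92, 88, 89, 90, 86]
290 [94, 77, 68, 86, 115, 123, 133, 186, 237, 243, 242, 240, 238, 239, 237, 204, 116, 86, 89, 89, 87, 91, 89, 89, 91]
310 [58, 57, 65, 85, 110, 123, 133, 180, 236, 243, 242, 238, 238, 239, 238, 210, 124, 83, 88, 90, 88, 91, 92, 91, 90]
155 [76, 135, 167, 170, 168, 168, 167, 167, 152, 176, 247, 248, 245, 245, 245, 245] [238, 239, 239, 239, 239, 239, 240, 242, 236, 174, 83, 53, 55, 58, 58, 61, 59, 60, 59, 56]
plateL [188.9 154.5]
plateR [319.1 154.8]
wallL [178.7  69.2]
wallR [330.   69.6]
```

Run:
```python
from go import *
P=[.5401,.2283,1.1404]
where(P); goal(P,[-.205,0,.061])
```

```text
TCP in tester [-194.2    2.2  255.9] F [0.1 0.1 0.6] t 3.3 w 0.00035702317914132123
world [0.455 0.042 0.061] offset [ 0.21  1.08 19.49] spin 0.11 tiltz [ 0. -0. -1.] F [0.1 0.1 0.6] t 3.3
```

Request:
step_arm(grip=[0, 0, 0, 0, 0, 0, 0], offset=[[0.2, 1.1, 4], [0.2, 1.1, 9], [0.2, 1.1, 14], [0.2, 1.1, 18], [0.2, 1.1, 19.5], [0.2, 1.1, 19.5], [0.2, 1.1, 19.5]], spin=[0, 0, 0, 0, 0, 0, 0])

```text
time: 4.0
tool_pos: [0.4548, 0.0415, 0.0608]
tcp_rot: [0.977, -0.213, 0.0, -0.0]
force: [0.1, 0.3, -0.6]
gripper_width: 0.0004
```

Request:
step_arm(grip=[0, 0, 0, 0, 0, 0, 0, 0, 0, 0, 0, 0], offset=[[0, -1, 0], [0, -2, 0], [0, -2.5, 0], [0, -3, 0], [0, -3.5, 0], [0, -4, 0], [0, -4.5, 0], [0, -5, 0], [0, -5.5, 0], [0, -6, 0], [0, -6, 0], [0, -6, 0]], spin=[0, 0, 0, 0, 0, 0, 0, 0, 0, 0, 0, 0])

```text
time: 5.2
tool_pos: [0.4792, 0.0964, 0.0605]
tcp_rot: [0.977, -0.213, -0.0, -0.0]
force: [0.6, -0.3, 0.2]
gripper_width: 0.0004
```

Run:
```python
from go import *
P=[.5401,.2283,1.1404]
where(P); goal(P,[-.0905,0,.061])
```

```text
TCP in tester [-145.3    0.3   60.5] F [ 0.6 -0.3  0.2] t 5.2 w 0.0004265309789054688
world [0.502 0.146 0.061] offset [ 0.04 -5.48 -0.05] spin 0.05 tiltz [-0.001  0.    -1.   ] F [ 0.6 -0.3  0.2] t 5.2
```

Request:
step_arm(grip=[0, 0, 0, 0, 0, 0, 0, 0, 0, 0], offset=[[0, -0.5, 0], [0, -1, 0], [0, -1.5, 0], [0, -2, 0], [0, -2.5, 0], [0, -3, 0], [0, -3.5, 0], [0, -4, 0], [0, -4.5, 0], [0, -5, 0]], spin=[0, 0, 0, 0, 0, 0, 0, 0, 0, 0])

```text
time: 6.2
tool_pos: [0.5003, 0.1418, 0.0607]
tcp_rot: [0.977, -0.213, -0.0, 0.0]
force: [-2.0, -1.1, 0.2]
gripper_width: -0.0002
```

Request:
step_arm(grip=[0, 0, 0], offset=[[0, -0.2, 0], [0, -0.4, 0], [0, -0.4, 0]], spin=[0, 0, 0])

```text
time: 6.5
tool_pos: [0.5026, 0.1453, 0.0609]
tcp_rot: [0.977, -0.213, 0.001, -0.0]
force: [-1.4, -0.8, 0.6]
gripper_width: 0.0005
```

Request:
step_arm(grip=[0, 0, 0], offset=[[0, -0.2, 0], [0, -0.3, 0], [0, -0.3, 0]], spin=[0, 0, 0])

```text
time: 6.8
tool_pos: [0.5028, 0.1455, 0.0609]
tcp_rot: [0.977, -0.212, -0.0, 0.002]
force: [-3.1, -10.1, 3.0]
gripper_width: 0.0006
```

The tray hit its stop: TCP x is −91 mm against −90.5 mm expected, with 10 N back. Now I retreat and lift.

Request:
step_arm(grip=[0, 0, 0, 0, 0, 0, 0, 0, 0, 0, 0], offset=[[0, 0.5, 0], [0, 2, 0], [0, 4, 0], [0, 5, -2], [0, 5, -6], [0, 5, -11], [0, 5, -16], [0, 5, -21], [0, 5, -24], [0, 5, -24], [0, 5, -24]], spin=[0, 0, 0, 0, 0, 0, 0, 0, 0, 0, 0])

```text
time: 7.9
tool_pos: [0.4823, 0.102, 0.3011]
tcp_rot: [0.977, -0.213, 0.001, -0.0]
force: [-0.3, -0.6, 0.0]
gripper_width: -0.0001
```

Run:
```python
from look import *
from go import where,goal
v=[.5401,.2283,1.1404,1.2051,.0027]
where(v);goal(v,[.085,-.064,.30])
im=save("side","s2");im2=save("scene","sc2")
for c in("scene","side"):
  for q in("tray_push","cover_edge","bolt_knob","keeper","cover_hinge"):
    r=robot.place_of(c,q);L=pts(v)
    if q=="tray_push":L[q]=T(v,[-.081,0,.052])[0]
    print(c,q,[(round(a["conf"],2),(np.array(a["position"])*[512,384]).round(1).tolist()) for a in r[:2]],proj(C[c],L[q])[0].round(1), proj(C[c],pts(v[:3]+[1.4,.002])[q])[0].round(1))
ci,out=look("w2")
a=cv2.resize(im[140:290,180:330],(400,400));b=cv2.resize(im2[100:250,140:290],(400,400))
cv2.imwrite('pics/v2.png',cv2.cvtColor(np.hstack([a,b]),cv2.COLOR_RGB2BGR))
```

```text
TCP in tester [-1.389e+02 -2.000e-01  3.011e+02] F [-0.3 -0.6  0. ] t 7.9 w -7.367378070781633e-05
world [0.634 0.279 0.3  ] offset [  6.39 -22.39   0.15] spin 0.03 tiltz [ 0.002  0.    -1.   ] F [-0.3 -0.6  0. ] t 7.9
scene tray_push [(0.74, [235.6, 204.4])] [236.6 207.2] [256.  221.2]
scene cover_edge [(0.95, [213.2, 134.8])] [213.8 139.9] [208.8 135.2]
scene bolt_knob [(0.48, [203.4, 141.3])] [203.2 138.9] [199.  136.5]
scene keeper [(0.94, [201.2, 197.4])] [202.5 199.2] [202.5 199.2]
scene cover_hinge [(0.59, [206.1, 175.1]), (0.46, [201.9, 141.5])] [208. 178.] [208. 178.]
side tray_push [(0.75, [271.9, 204.2]), (0.56, [300.3, 220.4])] [270.1 204.6] [280.8 178.8]
side cover_edge [(0.57, [256.2, 215.0])] [256.9 213.8] [252.6 222.9]
side bolt_knob [(0.62, [255.3, 233.2])] [257.3 229.6] [252.9 239.5]
side keeper [(0.81, [300.1, 216.3])] [299.2 217.8] [299.2 217.8]
side cover_hinge [(0.9, [248.9, 250.5])] [249.7 249.9] [249.7 249.9]
```

View pics/v2.png

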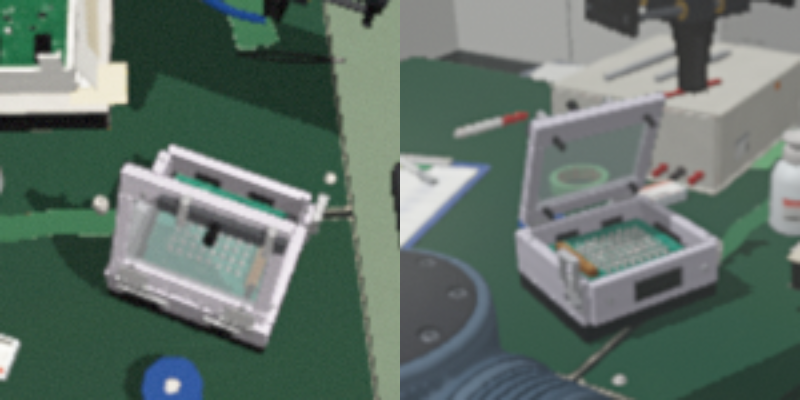

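The tray is home and the cover stands at about 1.22 rad. Next I pass over it to the hinge side.

Request:
step_arm(grip=[0, 0, 0, 0, 0, 0, 0, 0, 0, 0], offset=[[6.4, -5, 0], [6.4, -9, 0], [6.4, -13, 0], [6.4, -17, 0], [6.4, -20, 0], [6.4, -22.4, 0], [6.4, -22.4, 0], [6.4, -22.4, 4], [6.4, -22.4, 7], [6.4, -22.4, 7]], spin=[0, 0, 0, 0, 0, 0, 0, 0, 0, 0])

```text
time: 9.9
tool_pos: [0.6302, 0.2775, 0.2254]
tcp_rot: [0.977, -0.213, -0.005, 0.003]
force: [-0.8, 0.4, -0.0]
gripper_width: 0.0006
```

Run:
```python
from go import *
P=[.5401,.2283,1.1404]
q0=where(P)
goal(P,[.06,-.064,q0[2]])
U=110
print("offsets y,z (cm) for contact angle q; from here")
for q in(1.3,1.2,1.1,1.0,.9,.8,.7,.6,.5,.4,.3,.2,.1,.0,-.05):
    x=(74-U*np.cos(q)+6*np.sin(q))+9.5;z=82+U*np.sin(q)+6*np.cos(q)+19
    print(q,round(-(x/10-q0[0]*100),2),round(-(z/10-q0[2]*100),2))
```

```text
TCP in tester [ 82.3 -61.4 225.4] F [-0.8  0.4 -0. ] t 9.9 w 0.000583303832994426
world [0.623 0.256 0.225] offset [0.26 2.23 0.02] spin 0.02 tiltz [-0.012 -0.004 -1.   ] F [-0.8  0.4 -0. ] t 9.9
offsets y,z (cm) for contact angle q; from here
1.3 2.24 1.68
1.2 3.3 1.97
1.1 4.33 2.37
1.0 5.31 2.86
0.9 6.24 3.45
0.8 7.11 4.13
0.7 7.9 4.9
0.6 8.62 5.74
0.5 9.24 6.64
0.4 9.77 7.61
0.3 10.21 8.62
0.2 10.54 9.67
0.1 10.76 10.75
0.0 10.88 11.84
-0.05 10.89 12.39
```

Request:
step_arm(grip=[0, 0, 0, 0, 0, 0, 0], offset=[[0.2, 1, 1], [0.2, 2.2, 1.7], [0.2, 2.8, 1.8], [0.2, 3.3, 2.0], [0.2, 3.8, 2.2], [0.2, 4.3, 2.4], [0.2, 4.3, 2.4]], spin=[0, 0, 0, 0, 0, 0, 0])

```text
time: 10.6
tool_pos: [0.6186, 0.2392, 0.2078]
tcp_rot: [0.977, -0.213, 0.001, -0.001]
force: [0.8, 0.7, 2.0]
gripper_width: 0.0006
```

Run:
```python
from go import *
P=[.5401,.2283,1.1404]
q0=where(P);s=robot.sense();print(R.from_quat(s["tcp_rot"]).as_matrix()[:,2].round(3))
U=110
for q in(1.1,1.0,.9,.8,.7,.6,.5,.4,.3,.2,.1,.0,-.05):
    x=(74-U*np.cos(q)+6*np.sin(q))+9.5;z=82+U*np.sin(q)+6*np.cos(q)+19
    print(q,round(-(x/10-q0[0]*100),2),round(-(z/10-q0[2]*100),2))
print([(a["conf"],np.array(a["position"])*[512,384]) for a in robot.place_of("side","cover_edge")[:1]] if save("side","s3") is not None else 0)
```

```text
TCP in tester [ 42.6 -66.8 207.8] F [0.8 0.7 2. ] t 10.6 w 0.0005928942469729969
[ 0.003  0.    -1.   ]
1.1 0.37 0.6
1.0 1.35 1.1
0.9 2.28 1.69
0.8 3.15 2.37
0.7 3.94 3.13
0.6 4.65 3.97
0.5 5.28 4.88
0.4 5.81 5.84
0.3 6.24 6.85
0.2 6.57 7.9
0.1 6.8 8.98
0.0 6.91 10.08
-0.05 6.93 10.63
[(0.89, array([258.5088, 212.0064]))]
```

Request:
step_arm(grip=[0, 0, 0, 0, 0, 0, 0, 0, 0], offset=[[-0.1, 0.4, 0.6], [-0.2, 1.3, 1.1], [-0.2, 2.3, 1.7], [-0.2, 3.1, 2.4], [-0.2, 3.9, 3.1], [-0.2, 4.6, 4.0], [-0.2, 5.3, 4.9], [-0.2, 5.8, 5.8], [-0.2, 5.8, 5.8]], spin=[0, 0, 0, 0, 0, 0, 0, 0, 0])

```text
time: 11.6
tool_pos: [0.5894, 0.1862, 0.1465]
tcp_rot: [0.977, -0.213, -0.003, 0.001]
force: [0.3, -0.4, 0.3]
gripper_width: 0.0004
```

Run:
```python
from go import *
P=[.5401,.2283,1.1404]
q0=where(P);U=110
for q in(.4,.3,.2,.1,.0,-.05):
    x=(74-U*np.cos(q)+6*np.sin(q))+9.5;z=82+U*np.sin(q)+6*np.cos(q)+19
    print(q,round(-(x/10-q0[0]*100),2),round(-(z/10-q0[2]*100),2))
im=save("side","s4");im2=save("scene","sc4")
a=cv2.resize(im[140:290,180:330],(400,400));b=cv2.resize(im2[100:250,140:290],(400,400))
cv2.imwrite('pics/v4.png',cv2.cvtColor(np.hstack([a,b]),cv2.COLOR_RGB2BGR))
```

```text
TCP in tester [-17.7 -62.3 146.5] F [ 0.3 -0.4  0.3] t 11.6 w 0.0004394723783128667
0.4 -0.22 -0.29
0.3 0.22 0.72
0.2 0.55 1.77
0.1 0.77 2.85
0.0 0.88 3.95
-0.05 0.9 4.5
```

View pics/v4.png

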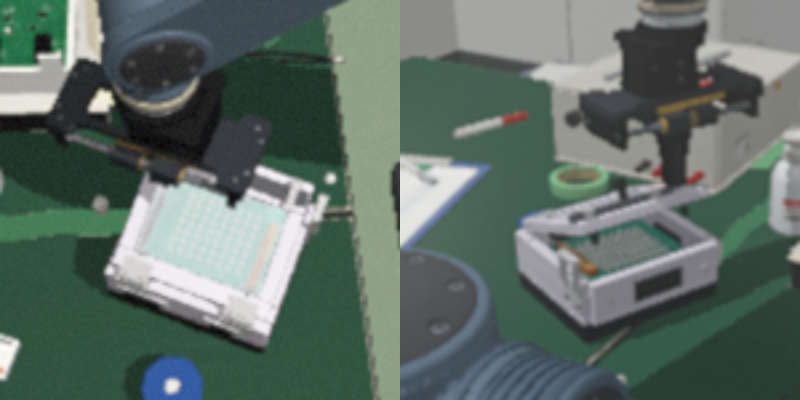

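The cover is at about 0.37 rad and follows the finger. I'll continue down to flat.

Request:
step_arm(grip=[0, 0, 0, 0, 0, 0, 0], offset=[[0, 0.2, 0.7], [0, 0.4, 1.3], [0, 0.6, 1.9], [0, 0.7, 2.4], [0, 0.8, 2.9], [0, 0.9, 3.4], [0, 0.9, 3.8]], spin=[0, 0, 0, 0, 0, 0, 0])

```text
time: 12.4
tool_pos: [0.588, 0.1791, 0.1102]
tcp_rot: [0.977, -0.213, -0.0, 0.0]
force: [1.4, -0.9, 1.0]
gripper_width: 0.0006
```

Request:
step_arm(grip=[0, 0, 0, 0, 0], offset=[[0, 0, 0.2], [0, 0, 0.3], [0, 0, 0.4], [0, 0, 0.4], [0, 0, 0.4]], spin=[0, 0, 0, 0, 0])

```text
time: 12.9
tool_pos: [0.5877, 0.1793, 0.1074]
tcp_rot: [0.977, -0.213, -0.0, 0.0]
force: [-1.0, -1.3, 5.0]
gripper_width: 0.0005
```

Run:
```python
from go import *
where([.5401,.2283,1.1404])
```

```text
TCP in tester [-24.7 -63.7 107.4] F [-1.  -1.3  5. ] t 12.9 w 0.0004572279872628538
```

Request:
step_arm(grip=[0, 0, 0, 0, 0], offset=[[0, 0, 0.2], [0, 0, 0.3], [0, 0, 0.3], [0, 0, 0.3], [0, 0, 0.3]], spin=[0, 0, 0, 0, 0])

```text
time: 13.4
tool_pos: [0.5878, 0.1793, 0.1071]
tcp_rot: [0.977, -0.213, 0.0, 0.0]
force: [-5.9, -2.9, 19.5]
gripper_width: 0.0004
```

Run:
```python
from go import *
where([.5401,.2283,1.1404])
```

```text
TCP in tester [-24.6 -63.8 107.1] F [-5.9 -2.9 19.5] t 13.4 w 0.00043537146018867324
```

The cover is flat: a firm stop at 19.5 N and TCP z 107 mm, as expected. Now I lift and line up at the knob's −y side.

Request:
step_arm(grip=[0, 0, 0, 0, 0, 0], offset=[[0, 0, -1], [0, 0, -4], [0, 0, -6], [-1, 3, -6], [-1, 3, -6], [-1, 3, -6]], spin=[0, 0, 0, 0, 0, 0])

```text
time: 14.0
tool_pos: [0.566, 0.1563, 0.1636]
tcp_rot: [0.977, -0.214, -0.0, -0.0]
force: [-0.3, -0.4, -0.2]
gripper_width: 0.0004
```

Run:
```python
from look import *
from go import where,goal
v=[.5401,.2283,1.1404,0,.002]
where(v);goal(v,[-.054,-.032,.123])
ci,out=look("w5")
im=cv2.imread('pics/w5.png')
u=proj(ci,pts(v)["bolt_knob"])[0];print(out,u);cv2.circle(im,tuple(int(a) for a in u),3,(0,0,255),1);cv2.imwrite('pics/w5b.png',im)
save("side","s5")
for q in("cover_edge","bolt_knob"):print([(a["conf"],np.array(a["position"])*[512,384]) for a in robot.place_of("side",q)[:1]],proj(C["side"],pts(v)[q])[0])
```

```text
TCP in tester [-54.6 -53.6 163.6] F [-0.3 -0.4 -0.2] t 14.0 w 0.0004182826237948562
world [0.547 0.166 0.123] offset [-2.16 -0.06  4.06] spin -0.01 tiltz [-0.001  0.001 -1.   ] F [-0.3 -0.4 -0.2] t 14.0
[('tray_push', [188.8768, 223.60320000000002], 0.54), ('cover_hinge', [179.6096, 43.3152], 0.69), ('cover_edge', [188.8256, 222.6816], 0.81), ('bolt_knob', [155.4944, 216.38400000000001], 0.96), ('keeper', [79.9744, 203.78879999999998], 0.87)] [161.47583725 217.27326651]
[(0.88, array([265.7792, 202.9824]))] [269.28362579 202.39932897]
[(0.8, array([271.4112, 206.8992]))] [272.61959136 204.25278572]
```

View pics/w5b.png

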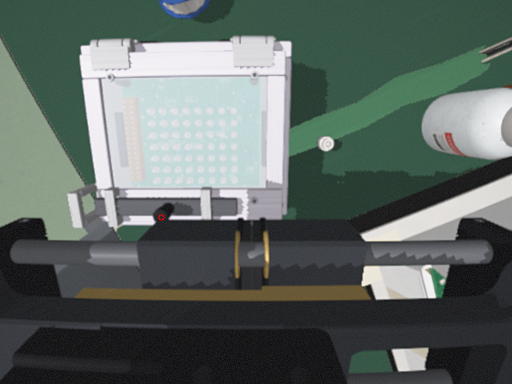

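The picture shows the cover flat and the knob at (160,215), close to my prediction. Straps are at columns 110 and 206. I'll lower to tip z 104 mm and push toward +y.

Request:
step_arm(grip=[0, 0, 0, 0, 0], offset=[[-2, 0, 1.5], [-2, 0, 3], [-2, 0, 4], [-2, 0, 4], [-2, 0, 4]], spin=[0, 0, 0, 0, 0])

```text
time: 15.05
tool_pos: [0.5489, 0.1644, 0.1238]
tcp_rot: [0.977, -0.213, 0.0, -0.0]
force: [-1.1, 0.0, -0.1]
gripper_width: 0.0003
```

Request:
step_arm(grip=[0, 0, 0, 0, 0, 0, 0, 0, 0, 0], offset=[[-0.5, 0, 0], [-1, 0, 0], [-1.5, 0, 0], [-2, 0, 0], [-2.5, 0, 0], [-3, 0, 0], [-3.5, 0, 0], [-4, 0, 0], [-4.5, 0, 0], [-4.5, 0, 0]], spin=[0, 0, 0, 0, 0, 0, 0, 0, 0, 0])

```text
time: 16.05
tool_pos: [0.5068, 0.1836, 0.1238]
tcp_rot: [0.977, -0.213, -0.0, -0.0]
force: [0.2, 0.5, -0.2]
gripper_width: 0.0003
```

Run:
```python
from go import *
where([.5401,.2283,1.1404])
```

```text
TCP in tester [-54.5  11.6 123.8] F [ 0.2  0.5 -0.2] t 16.05 w 0.0002761183623396433
```

Request:
step_arm(grip=[0, 0, 0, 0, 0], offset=[[-0.3, 0, 0], [-0.6, 0, 0], [-0.9, 0, 0], [-0.9, 0, 0], [-0.9, 0, 0]], spin=[0, 0, 0, 0, 0])

```text
time: 16.55
tool_pos: [0.4988, 0.1872, 0.1237]
tcp_rot: [0.977, -0.213, -0.0, -0.0]
force: [0.4, -0.8, 1.4]
gripper_width: 0.0005
```

Request:
step_arm(grip=[0, 0, 0, 0], offset=[[-0.2, 0, 0], [-0.3, 0, 0], [-0.3, 0, 0], [-0.3, 0, 0]], spin=[0, 0, 0, 0])

```text
time: 16.95
tool_pos: [0.4965, 0.1883, 0.1237]
tcp_rot: [0.977, -0.213, -0.0, -0.0]
force: [1.2, -0.5, 0.7]
gripper_width: 0.0001
```

Run:
```python
from go import *
where([.5401,.2283,1.1404])
```

```text
TCP in tester [-54.6  23.  123.7] F [ 1.2 -0.5  0.7] t 16.95 w 0.0001497005491060618
```

Request:
step_arm(grip=[0, 0, 0, 0, 0], offset=[[-0.2, 0, 0], [-0.4, 0, 0], [-0.4, 0, 0], [-0.4, 0, 0], [-0.4, 0, 0]], spin=[0, 0, 0, 0, 0])

```text
time: 17.45
tool_pos: [0.4927, 0.19, 0.1237]
tcp_rot: [0.977, -0.213, -0.0, -0.0]
force: [1.3, -0.5, 0.3]
gripper_width: 0.0003
```

Run:
```python
from look import *
from go import where
v=[.5401,.2283,1.1404,0,.03]
where(v)
ims=[]
for c,(x,y) in {"side":(205,145),"scene":(150,120)}.items():
    im=save(c,"b_"+c);ims.append(cv2.resize(im[y:y+120,x:x+120],(400,400),interpolation=cv2.INTER_CUBIC))
cv2.imwrite('pics/v6.png',cv2.cvtColor(np.hstack(ims),cv2.COLOR_RGB2BGR))
```

```text
TCP in tester [-54.5  27.1 123.7] F [ 1.3 -0.5  0.3] t 17.45 w 0.00029759498903152897
```

View pics/v6.png

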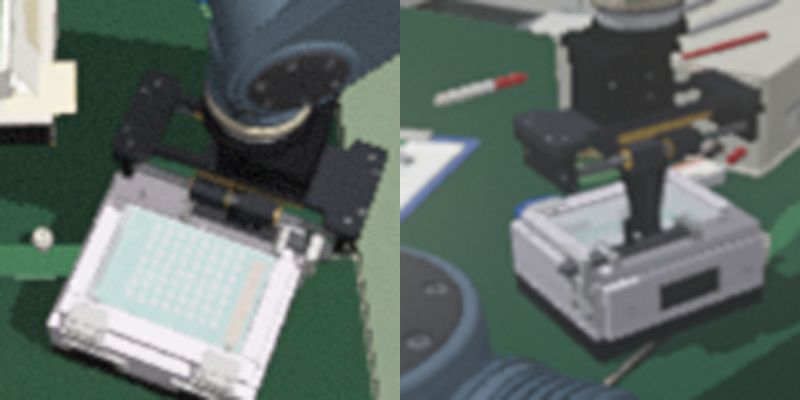

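Request:
step_arm(grip=[0, 0, 0, 0, 0], offset=[[-0.2, 0, 0], [-0.4, 0, 0], [-0.4, 0, 0], [-0.4, 0, 0], [-0.4, 0, 0]], spin=[0, 0, 0, 0, 0])

```text
time: 18.05
tool_pos: [0.4924, 0.1904, 0.1239]
tcp_rot: [0.977, -0.213, 0.003, 0.0]
force: [6.8, -5.9, -4.0]
gripper_width: 0.0008
```

Request:
step_arm(grip=[0, 0, 0, 0], offset=[[-0.2, 0, 0], [-0.3, 0, 0], [-0.3, 0, 0], [-0.3, 0, 0]], spin=[0, 0, 0, 0])

```text
time: 18.45
tool_pos: [0.4923, 0.1906, 0.1244]
tcp_rot: [0.977, -0.212, 0.006, 0.0]
force: [10.4, -10.3, -4.3]
gripper_width: 0.0005
```

Run:
```python
from go import *
where([.5401,.2283,1.1404])
```

```text
TCP in tester [-54.2  27.8 124.4] F [ 10.4 -10.3  -4.3] t 18.45 w 0.0005215439458642867
```

Firm stop at y≈27.5 mm. I'll back off and check.

Request:
step_arm(grip=[0, 0, 0, 0, 0, 0, 0, 0], offset=[[0.7, 0, 0], [2, 0, 0], [2.5, 0, -3], [2.5, 0, -7], [2.5, 0, -11], [2.5, 0, -14], [2.5, 0, -14], [2.5, 0, -14]], spin=[0, 0, 0, 0, 0, 0, 0, 0])

```text
time: 19.25
tool_pos: [0.5088, 0.1826, 0.2639]
tcp_rot: [0.977, -0.213, -0.0, -0.0]
force: [-0.7, -0.8, -1.2]
gripper_width: 0.0005
```

Run:
```python
from look import *
from go import where
v=[.5401,.2283,1.1404,0,.03]
where(v)
ci,out=look("w7")
im=cv2.imread('pics/w7.png');a=np.array
for q,p,c in out:print(q,np.round(p,1),round(c,2))
for b in(0,.02,.026,.03):print(b,proj(ci,pts(v[:4]+[b])["bolt_knob"])[0].round(1))
print("keeper",proj(ci,pts(v)["keeper"])[0].round(1))
for c in("side","scene"):
    save(c,"e_"+c)
    for q in("bolt_knob","cover_edge","adapter","reel","syringe","tweezers"):
        r=robot.place_of(c,q);print(c,q,[(round(z["conf"],2),(a(z["position"])*[512,384]).round(1).tolist()) for z in r[:1]],proj(C[c],pts(v)[q])[0].round(1) if q in pts(v) else "")
u=proj(ci,pts(v)["bolt_knob"])[0].astype(int);x,y=max(u[0]-100,0),max(u[1]-90,0)
cv2.imwrite('pics/w7c.png',cv2.resize(im[y:y+150,x:x+200],(800,600),interpolation=cv2.INTER_CUBIC));print(x,y)
```

```text
TCP in tester [-54.6   9.4 263.9] F [-0.7 -0.8 -1.2] t 19.25 w 0.00045013916308355166
tray_push [260.  194.3] 0.95
cover_hinge [259.5  66.2] 0.75
cover_edge [258.3 193.5] 0.88
bolt_knob [220.1 183.7] 0.64
keeper [182.2 179.9] 0.62
board [258.8 194.1] 0.47
0 [248.8 186.2]
0.02 [230.9 186.2]
0.026 [225.5 186.2]
0.03 [221.9 186.2]
keeper [183.4 181.5]
side bolt_knob [(0.73, [282.8, 211.2])] [282.6 207.8]
side cover_edge [(0.57, [268.6, 203.1])] [269.3 202.4]
side adapter [(0.5, [219.4, 222.3])] 
side reel [(0.7, [242.8, 290.2])] 
side syringe [(0.68, [245.9, 113.3])] 
side tweezers [(0.62, [250.7, 251.1])] 
scene bolt_knob [(0.52, [217.7, 187.9])] [217.8 186.3]
scene cover_edge [(0.87, [236.6, 193.8])] [234.2 194.3]
scene adapter [(0.28, [207.3, 177.4])] 
scene reel [(0.55, [192.0, 191.1])] 
scene syringe [(0.45, [379.8, 252.1])] 
scene tweezers [(0.67, [206.0, 175.1])] 
121 96
```

View pics/w7c.png

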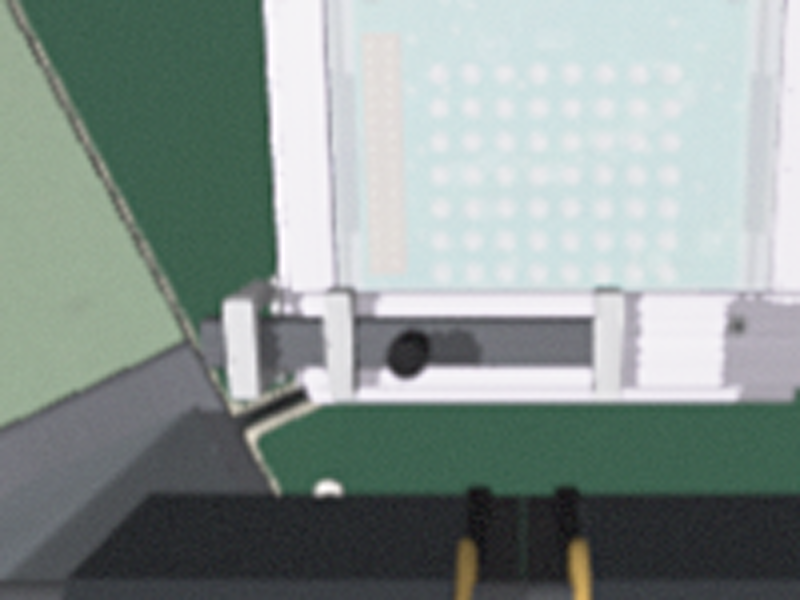

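The bolt's nose has passed through the keeper and the knob is at about (223,184). That matches fully home (221.9) within about 1 mm, and all of the hard stop was felt. I'm handing in.

```bash
python3 -c "
from rig import robot
print(robot.sense()['force']);print(robot.close_job())"
```

```text
[-0.46980467  0.58146885 -0.13884826]
the job is handed in; nothing more can be done
None
```

The tester is closed up and the job was handed in at about 20 s of the 64 s; no verdict was reported. The closed fingertips did the three pushes in order:

- **Tray:** it went home against its stop with about 10 N back. The fingers ended within 1 mm of the expected place.
- **Cover:** it is flat, with a firm stop at 19.5 N. The TCP height was 107 mm, as expected for shut.
- **Bolt:** it ran into a firm stop at about 15 N. The last wrist picture shows its nose through the keeper. The knob's position there puts the bolt at 29 to 30 mm of its 30 mm travel.

At the end the gripper was clear of everything and its force reading was near zero. The board shows in place through the cover window; I did not measure its position.

**Weaker checks:**
- **Bystanders:** the network's readings disagreed between pictures, because it mistook other things for the reel and tweezers. I could not measure those two. The adapter and syringe readings matched their start to about 3 pixels. The arm never went near any of them at bench height.
- **Bolt stop:** it came 6 mm further along than I first computed. I put this down to the fingertip being narrower than I assumed.

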